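Clear the bread bin's lid and hold it half open

ROBOT

A 6-joint arm with a two-finger parallel gripper is mounted at the origin on the work surface. World frame = base frame: x ahead of the robot, y to its left, z up, the work surface at z = 0. Lengths are in mm, angles in rad, forces in N, time in s.
With the tool pointing down it reaches from about 300 to 875 mm from the base axis. Payload 4.2 kg.
Tool frame: the origin (TCP) lies on the centre line of the jaws, within the pads' length; the fingertips stand 11 mm ahead of it and the grasp point (between the pads) lies 8 mm behind it (r.tip_extent is the distance from the TCP to the fingertips, in mm); y points along the fingers, x is the direction in which the jaws open and shut, and the axes are right-handed (so a half turn about y gives the same grasp; the last joint's range is limited). The gripper opens to 85 mm and grips with 20 to 120 N. Pads are 22 mm wide; open, the fingers measure 114 mm over their backs; the gripper's body (76 mm by 85 mm) begins 54 mm behind the grasp point. The pads swing forward as they close: fully open they stand 13 mm farther back than shut.
Start: joints at [-1.228, 0.32, 1.565, -0, 1.257, -0.02], TCP at [204.067, -537.584, 242.338] pointing down, gripper open.
Joint ranges: [-3.11, 3.11], [-0.84, 2.01], [0.21, 2.61], [-1.34, 4.49], [0.05, 2.63], [-2.56, 2.56]. Speed limits (rad/s): [2.57, 2.57, 3.14, 3.14, 3.14, 3.14].

INTERFACE

Orientations are given as a 3x3 rotation matrix whose columns are the frame's x, y, z axes.
In Python, from station import r, cams gives the robot as it stands.
- The arm moves only by the tool jog_arm, never from a script. Its argument "increments" is one flat list of numbers, 7 for each row, row after row: the closure, from -1 (fully open) to 1 (shut), then the shift along the tool's x, y, z normalised to -1 to 1, where 1 is 20 cm, then the turn, a rotation vector about the tool's x, y, z normalised to -1 to 1, where 1 is 45 degrees. A call has 1 to 12 rows; each row is the pose to reach, as a shift and turn from the pose commanded when the call began, along the tool's axes at that moment; what a row does not reach only later rows make up. A row lasts 1/8 s, in which the tool goes at most 62.5 mm and 10.7 degrees, less where a joint would pass 70% of its speed; a pose out of reach is approached as far as the arm can. A call with a number of a shift or a turn outside -1 to 1 is refused whole. A call with a gripper value outside its range is refused whole. The fingers move at their own pace and stop on an object; "force" is the grip in N (left out, the last holds). Time passes only in rows, so rows that repeat a pose let the fingers close. It gives the time, the measured TCP pose, the force and the opening at its end, in the units of the state.
- r.state(): the state, without advancing time (a new reading comes with each control period).
- cams.grab_frame(name): name is "scene" or "top"; returns (picture, depth): 420x560x3 uint8, red, green, blue; 420x560 float32, mm along the optical axis (not along the pixel's ray), 0 where there is no reading.
- cams.calibration(name): a dict with "vertical_fov" (degrees; the focal length in pixels is half the picture's height over the tangent of half this angle, whatever the lens; pixels are square), "cx", "cy" (the principal point, pixels), "view" (4x4, takes a point from world to camera coordinates). Camera axes: x right, y down, z forward; pixel columns grow to the right and rows downward; lengths in mm; the calibration is good to about 2 mm. A picture is of the moment at which its call begins. calibration takes no time and is no camera call.
- r.close_job(): hands the job in, once; it reports no verdict.
The state is a dict: "time_s": time; "qpos": joint angles; "joint_vel": joint speeds; "joint_torque": joint torques, N m; "ee_pos": TCP position; "tcp_rot": TCP orientation; "contact_force": force on the tool from outside, world axes, zero at the start; "torque": the same for the moment, N m; "opening": finger opening in mm.
Only numpy, scipy, OpenCV 4.12 (cv2) and the standard library are available. Lean on these libraries where they do the work, as an engineer would, in place of code of your own. Each camera call takes 0.05 s, during which the arm holds its last target. There are 200 camera calls.

TASK

Take the small tin off the lid of the bread bin and set it down gently, upright and wholly on the cork place mat, and let go of it. Then lift the bin's lid by its handle and hold it half open, at 45 degrees, so that I can put the bread in; the lid falls shut by itself, so finish while still holding it there. Leave all the other things on the worktop where they are.

Things in the scene. Friction and masses are not known exactly. Their poses are not given: they have to be found in the camera images.
- tin: small round metal tin with a wooden top, 56 mm diameter, 100 mm high, about 0.2 to 0.4 kg; starts standing on the bread bin's lid. Origin: centre of its underside; z along its axis, up.
- mat: flat cork place mat fixed on the worktop, 200 mm (its x) by 260 mm (its y), 4 mm thick. Origin: centre of its underside. The bowl stands on its +y part, the -y half is free.
- bin: white bread bin, fixed to the worktop, 220 mm deep (its x) by 280 mm wide (its y), 140 mm high without lid. Origin: centre of its underside; its front (handle) faces its -x, the hinge runs along its y at the rear.
- lid_handle (a point): middle of the lid's handle: a round horizontal steel bar, 12 mm thick, 110 mm long along the bin's y, standing 40 mm out in front of the lid's front edge (clear gap of 34 mm between bar and lid), at its two ends joined to the lid. With the lid shut it is 146 mm above the worktop; free space below it.
- lid_hinge (a point): middle of the lid's hinge line, along the bin's y at its top rear edge, 140.5 mm above the worktop. The handle bar's centre lies 260 mm in front of it and 6 mm above it when shut.
- lid (a joint): angle of the bin's wooden lid (220 x 280 mm, 12 mm thick; its top is 152.5 mm above the worktop when shut; 0.3 to 0.6 kg), rad: 0 shut, growing as the handle rises; 0.785 is half open, 45 degrees; stops at 1.8. The hinge runs freely: released below about 1.5 the lid falls shut.
- bowl: small white bowl, rim radius 48, 50 high, standing on the left (+y) part of the place mat (mm); loose; origin: centre of the underside.
- mug: blue mug, radius 40, 90 high, between the robot and the work area (mm); loose; origin: centre of the underside.
- jar: glass jar with steel cap, radius 40, 120 high, at the back in the middle (mm); loose; origin: centre of the underside.
- caddy: large metal caddy with wooden top, radius 45, 170 high, on the far left (mm); loose; origin: centre of the underside.
- mill: dark wooden pepper mill, up to 27 radius, 175 high, on the far right (mm); loose; origin: centre of the underside.
- spatula: spatula lying flat near the robot on the right (mm); loose; origin: on the underside, under its middle.

How it is judged (in metres and radians):
On the way:
1. the tin stands upright on the place mat, let go, with the lid still shut (x of tin in the frame of mat between -0.09 and 0.09 m and y of tin in the frame of mat between -0.12 and 0.12 m and z of tin in the frame of mat below 0.009 m and angle between tin's own z axis and vertical below 0.1 rad and linear speed of tin below 0.03 m/s and contact force between the fingers and tin below 0.1 N and value of joint lid below 0.05 rad), for 0.2 s.
At the end, for the whole second after the job is handed in: The fingers hold the lid still at 45 degrees, 5 more or less (joint lid 0.698 to 0.873 rad), nothing else carrying it, while the tin stands upright and at rest on the place mat, its centre at least 10 mm inside the mat's edges, untouched (value of joint lid between 0.698 and 0.873 rad and velocity of joint lid between -0.05 and 0.05 rad/s and contact force between the fingers and lid above 0.4 N and contact force between each of lid, the fingers and tin below 0.1 N and x of tin in the frame of mat between -0.09 and 0.09 m and y of tin in the frame of mat between -0.12 and 0.12 m and z of tin in the frame of mat below 0.009 m and angle between tin's own z axis and vertical below 0.1 rad and linear speed of tin below 0.03 m/s); the arm keeps its last pose, push and grip.
It fails at once if the tin is tipped over (angle between tin's own z axis and vertical above 0.8 rad).
It fails at once if the tin is dropped or thrown (falls faster than 0.5 m/s out of the fingers) (linear speed of tin above 0.5 m/s and contact force between the fingers and tin below 0.1 N).
It fails at once if another thing on the worktop (bowl, mug, jar, caddy, mill, spatula) is pushed 3 cm away or knocked over (distance of any of bowl, mug, jar, caddy, mill, spatula from where it was at the start of the episode above 0.03 m or angle between any of bowl, mug, jar, caddy, mill, spatula's own z axis and vertical above 0.5 rad).
It also fails if it takes over 58 s, if anything falls off the work surface, if the arm or the gripper's body presses on something with over 40 N, if the wrist force passes 120 N, or if a joint passes its speed limit or range.

## Working session

There is one attempt and no reset: what is moved stays moved. The work goes in short steps, Python scripts to look and compute and a tool call to move; the robot and the scene stay as the last step left them, time stands still between calls to the robot, and variables do not carry over. Pictures are saved under pics/ and viewed, about 8 in all and at most 12, crops included, and the job is handed in when it is done.

Besides the shell and the picture viewer there is one more tool, called as name(argument=value, ...), one argument or row to a line, values as JSON. jog_arm: Moves the arm, as the interface text tells. Its arguments: {"type":"object","properties":{"increments":{"type":"array","items":{"type":"number","minimum":-1,"maximum":1}},"force":{"type":"number"}},"required":["increments"]}

```bash
ls; mkdir -p pics
cat > h.py <<'E'
import numpy as np, cv2
from station import r, cams
np.set_printoptions(precision=3,suppress=True)
def cloud(name,dep):
    c=cams.calibration(name); H,W=dep.shape
    f=H/2/np.tan(np.radians(c["vertical_fov"])/2)
    v,u=np.mgrid[:H,:W]
    P=np.stack([(u-c["cx"])/f*dep,(v-c["cy"])/f*dep,dep,np.ones_like(dep)],-1)
    return (P@np.linalg.inv(np.array(c["view"])).T)[...,:3]
def grab(name,fn=None):
    im,d=cams.grab_frame(name)
    if fn: cv2.imwrite('pics/'+fn,im[...,::-1])
    return im,d,cloud(name,d)
def cmd(target,Rt=None):
    "tool-axis shift (units of 200mm) and turn (units of 45deg) from present pose"
    s=r.state(); R=np.array(s["tcp_rot"])
    d=R.T@(np.array(target)-s["ee_pos"])/200
    w=np.zeros(3) if Rt is None else cv2.Rodrigues(R.T@Rt)[0].ravel()/(np.pi/4)
    return d,w
E
python3 - <<'E'
from h import *
s=r.state(); print(s)
a=grab('top','top1.png'); b=grab('scene','sc1.png')
np.savez('a.npz',ti=a[0],tp=a[2],td=a[1],si=b[0],sp=b[2],sd=b[1])
for n in('top','scene'): print(cams.calibration(n))
E
```

```text
pics
{'time_s': 0.0, 'qpos': array([-1.228,  0.32 ,  1.566,  0.   ,  1.257, -0.02 ]), 'joint_vel': array([-0.   ,  0.001, -0.001,  0.   ,  0.   ,  0.001]), 'joint_torque': array([  0.   , -41.551, -23.416,  -0.   ,   0.008,   0.   ]), 'ee_pos': array([ 203.917, -537.139,  241.489]), 'tcp_rot': array([[ 0.355, -0.001,  0.935],
       [-0.935,  0.002,  0.355],
       [-0.002, -1.   ,  0.   ]]), 'contact_force': array([-0.105, -0.078, -0.15 ]), 'torque': array([-0.008,  0.037,  0.028]), 'opening': 85.69336228399689}
{'vertical_fov': 50.23276179268841, 'cx': 286.14792247972815, 'cy': 212.38974598303278, 'view': array([[  -0.068,   -0.998,    0.006,   53.101],
       [  -0.977,    0.065,   -0.204,  617.997],
       [   0.203,   -0.02 ,   -0.979, 1159.684],
       [   0.   ,    0.   ,    0.   ,    1.   ]])}
{'vertical_fov': 44.99875730277161, 'cx': 282.3416769753903, 'cy': 204.00429923071346, 'view': array([[   0.11 ,    0.994,    0.008,  -77.497],
       [   0.725,   -0.075,   -0.684, -351.971],
       [  -0.68 ,    0.081,   -0.729, 2046.952],
       [   0.   ,    0.   ,    0.   ,    1.   ]])}
```

```bash
python3 -c "
import cv2,numpy as np
a=cv2.imread('pics/top1.png');b=cv2.imread('pics/sc1.png')
cv2.imwrite('pics/both1.png',cv2.resize(np.vstack([a]),(784,588)))"
```

```text
(no output)
```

View pics/top1.png

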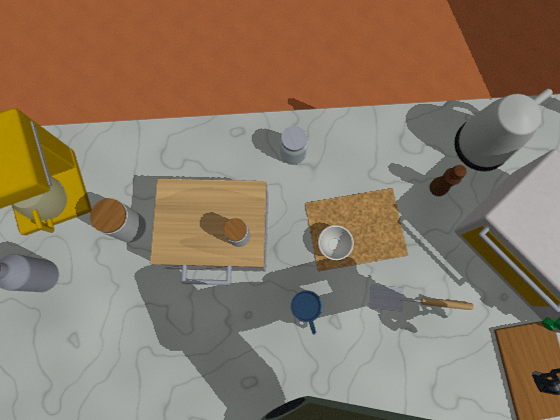

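View pics/sc1.png

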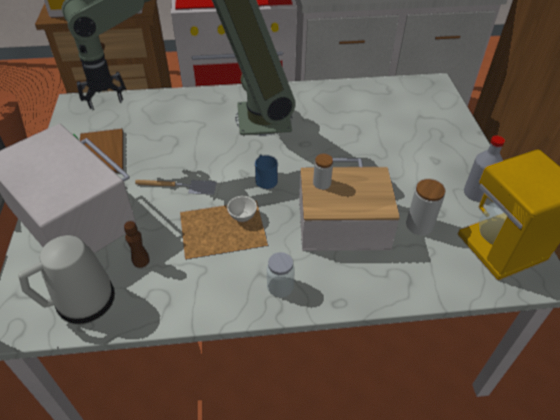

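Top view: bin lid is at (155–267, 180–270), with the tin on it at (235,230) and the handle bar at about (207,281). The mat corners are near (305,203), (393,189), (408,258) and (318,270). The bowl is at (336,243) and the mug at (306,306). The scene view agrees with this.

Run:
```python
from h import *
z=np.load('a.npz')
P=z['tp']; S=z['sp']; im=z['ti'].astype(int)
print('nodepth',(z['td']==0).sum(),(z['sd']==0).sum())
def at(u,v): print((u,v),P[v,u])
for p in [(235,225),(207,281),(293,135),(110,212),(306,306),(336,243),(375,225),(455,172),(385,297)]: at(*p)
pts=np.vstack([P[z['td']>0],S[z['sd']>0]])
def sel(P,lo,hi): return np.all((P>lo)&(P<hi),-1)
# lid top
m=sel(P,[300,-100,147],[900,500,158])
vv,uu=np.where(m); print('lid px',uu.min(),uu.max(),vv.min(),vv.max())
L=P[m]; L=L[L[:,1]>0]
n,lab,st,cen=cv2.connectedComponentsWithStats(m.astype(np.uint8)); 
i=1+np.argmax(st[1:,4]); L=P[lab==i]; print('lid z',np.median(L[:,2]),cv2.minAreaRect(L[:,:2].astype(np.float32)), len(L))
print('lid bounds',L.min(0),L.max(0))
c=L.mean(0)
# tin
for Q,n in((P,'top'),(S,'scene')):
    a,b=P[225,235][:2]
    m=sel(Q,[a-50,b-50,190],[a+50,b+50,280]); T=Q[m]; zt=np.percentile(T[:,2],90)
    T2=T[T[:,2]>zt-4]; print(n,'tin top',zt,cv2.minEnclosingCircle(T2[:,:2].astype(np.float32)),np.median(T2,0))
    m=sel(Q,[a-50,b-50,165],[a+50,b+50,280]);T=Q[m];print(T.min(0),T.max(0))
# mat by colour
hsv=cv2.cvtColor(z['ti'],cv2.COLOR_RGB2HSV)
m=((hsv[...,1]>70)&(hsv[...,0]<25)&sel(P,[300,-400,-8],[800,60,15])).astype(np.uint8)
m[:180]=0; m[275:]=0; m[:,:300]=0; m[:,412:]=0
n,lab,st,cen=cv2.connectedComponentsWithStats(m);i=1+np.argmax(st[1:,4])
M=P[lab==i]; rc=cv2.minAreaRect(M[:,:2].astype(np.float32)); print('mat',np.median(M[:,2]),rc); print(cv2.boxPoints(rc))
# handle bar
for Q,n in((P,'top'),(S,'scene')):
    h=P[281,207]; m=sel(Q,[c[0]-190,c[1]-90,130],[c[0]-128,c[1]+90,160]); B=Q[m]; print(n,'bar',len(B),B.min(0) if len(B) else 0,B.max(0) if len(B) else 0,np.median(B,0))
```

```text
nodepth 963 1013
(235, 225) [559.251 133.962 252.939]
(207, 281) [443.284 217.879 154.761]
(293, 135) [819.998 -20.083 120.337]
(110, 212) [628.187 450.255 169.392]
(306, 306) [366.801 -26.062   7.643]
(336, 243) [ 533.896 -123.226   12.146]
(375, 225) [ 578.124 -238.79     9.638]
(455, 172) [ 673.623 -420.574  172.24 ]
(385, 297) [ 376.298 -245.022    7.555]
lid px 101 266 179 284
lid z 152.68922143153077 ((569.1697387695312, 210.36399841308594), (280.15228271484375, 266.86358642578125), 84.68988037109375) 9238
lid bounds [432.651  59.427 147.002] [710.813 357.111 157.975]
top tin top 254.96766636671438 ((549.9008178710938, 134.4932098388672), 26.22467041015625) [549.271 134.599 253.02 ]
[522.015 106.989 165.073] [576.389 161.545 257.402]
scene tin top 251.1966829971091 ((555.2393798828125, 137.42449951171875), 28.237855911254883) [556.682 138.091 250.08 ]
[525.079 109.592 165.104] [585.507 164.457 254.826]
mat 4.526525174465405 ((573.634765625, -183.9391632080078), (200.52125549316406, 261.3011779785156), 6.071653366088867)
[[ 460.117  -64.626]
 [ 487.756 -324.462]
 [ 687.152 -303.252]
 [ 659.514  -43.417]]
top bar 274 [432.651 159.075 145.228] [457.148 280.426 159.041] [442.935 215.54  151.76 ]
scene bar 74 [439.414 193.328 140.695] [456.131 285.725 153.449] [450.349 232.408 146.934]
```

jog_arm(
  increments=[-1,0,-0.3,0,0,0,0,-1,-0.85,-0.3,0.9,0,0,0,-1,-0.85,-0.3,0.9,0,0,0,-1,-0.85,-0.3,0.9,0,0,0,-1,-0.85,-0.3,0.9,0,0,0,-1,-0.85,-0.3,0.9,0,0,0,-1,-0.85,-0.3,0.9,0,0,0],
  force=40,
)

```text
time_s: 0.98
ee_pos: [312.0, -315.0, 302.3]
tcp_rot: [[0.356, -0.0, 0.935], [-0.935, -0.001, 0.356], [0.001, -1.0, -0.001]]
contact_force: [-0.4, 0.6, -0.2]
opening: 85.3
```

jog_arm(
  increments=[-1,-0.85,0,0.9,0,0,0,-1,-0.85,0,0.9,0,0,0,-1,-0.85,0,0.9,0,0,0,-1,-0.85,0,0.9,0,0,0,-1,-0.85,0,0.9,0,-1,0,-1,-0.85,0,0.9,0,-1,0,-1,-0.85,0,0.9,0,-1,0,-1,-0.85,0,0.9,0,-1,0,-1,-0.85,0,0.9,0,-1,0],
)

```text
time_s: 2.1
ee_pos: [420.2, -93.4, 302.0]
tcp_rot: [[0.911, -0.001, 0.413], [-0.413, -0.0, 0.911], [-0.0, -1.0, -0.001]]
contact_force: [-0.5, -0.5, 0.2]
opening: 85.2
```

Run:
```python
from h import *
s=r.state(); print(s['time_s'],s['ee_pos'],s['tcp_rot'],s['qpos'],r.tip_extent,[a for a in dir(r) if a[0]!='_'])
c,s_=np.cos(np.radians(-5.3)),np.sin(np.radians(-5.3))
Rt=np.array([[c,-s_,0],[s_,c,0],[0,0,1]])@np.array([[1,0,0],[0,0,1],[0,-1,0]])
print(cmd([552,136,300],Rt))
```

```text
2.1 [420.214 -93.357 301.996] [[ 0.911 -0.001  0.413]
 [-0.413 -0.     0.911]
 [-0.    -1.    -0.001]] [-0.245  0.052  1.755 -0.     1.335  0.18 ] 11.0 ['IKError', 'close_job', 'state', 'tip_extent']
(array([0.127, 0.009, 1.316]), array([ 0.001, -0.424, -0.001]))
```

jog_arm(
  increments=[-1,0.06,0,0.8,0,-0.42,0,-1,0.06,0,0.8,0,-0.42,0,-1,0.06,0,0.8,0,-0.42,0,-1,0.06,0,0.8,0,-0.42,0],
)

```text
time_s: 2.6
ee_pos: [497.7, 50.0, 301.5]
tcp_rot: [[0.996, -0.001, 0.093], [-0.093, -0.0, 0.996], [-0.001, -1.0, -0.0]]
contact_force: [-0.2, -0.7, 0.4]
opening: 85.8
```

Run:
```python
from h import *
s=r.state(); print(s['ee_pos'],s['tcp_rot']); print(cmd([552,136,300]))
```

```text
[497.749  50.023 301.549] [[ 0.996 -0.001  0.093]
 [-0.093 -0.     0.996]
 [-0.001 -1.    -0.   ]]
(array([0.23 , 0.007, 0.453]), array([0., 0., 0.]))
```

jog_arm(
  increments=[-1,0.23,0,0.45,0,0,0,-1,0.23,0,0.45,0,0,0,-1,0.23,0,0.45,0,0,0,-1,0.23,0.1,0.45,0,0,0,-1,0.23,0.2,0.45,0,0,0,-1,0.23,0.3,0.45,0,0,0,-1,0.23,0.38,0.45,0,0,0,-1,0.23,0.45,0.45,0,0,0,-1,0.23,0.45,0.45,0,0,0],
)

```text
time_s: 3.72
ee_pos: [550.1, 133.8, 211.3]
tcp_rot: [[0.996, -0.002, 0.093], [-0.093, -0.001, 0.996], [-0.002, -1.0, -0.001]]
contact_force: [0.2, -0.9, 0.8]
opening: 85.4
```

Run:
```python
from h import *
import cv2
i,d,p=grab('scene'); cv2.imwrite('pics/g1.png',cv2.resize(i[100:300,220:440,::-1],None,fx=3,fy=3))
```

```text
(no output)
```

View pics/g1.png

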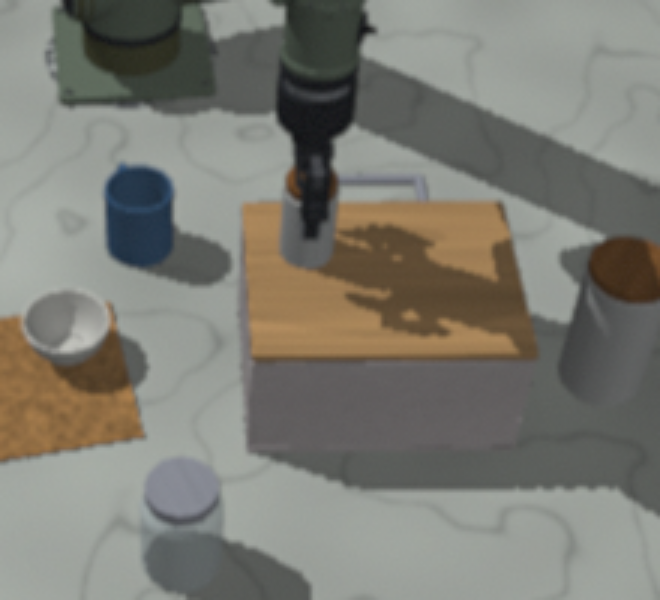

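The crop shows the near finger at about (313,190), in line with the tin's middle at about (310,220), so the jaws straddle the tin. Closing now.

jog_arm(
  increments=[0.5,0,0,0,0,0,0,1,0,0,0,0,0,0,1,0,0,0,0,0,0,1,0,0,0,0,0,0,1,0,0,0,0,0,0,1,0,0,0,0,0,0,1,0,0,0,0,0,0,1,0,0,0,0,0,0],
  force=40,
)

```text
time_s: 4.78
ee_pos: [551.0, 134.6, 213.2]
tcp_rot: [[0.996, 0.002, 0.093], [-0.093, 0.0, 0.996], [0.002, -1.0, 0.0]]
contact_force: [-2.3, -0.9, 6.4]
opening: 55.6
```

jog_arm(
  increments=[1,0,-0.05,0,0,0,0,1,0,-0.15,0,0,0,0,1,0,-0.25,0,0,0,0,1,0,-0.25,0,0,0,0],
)

```text
time_s: 5.28
ee_pos: [551.3, 134.6, 263.4]
tcp_rot: [[0.996, 0.003, 0.093], [-0.093, 0.0, 0.996], [0.003, -1.0, 0.001]]
contact_force: [0.2, 0.0, -3.1]
opening: 55.2
```

Run:
```python
from h import *
s=r.state(); print(s['ee_pos'],s['opening'],s['contact_force']); print(cmd([580,-248,250]))
for n in ('scene','top'):
    i,d,P=grab(n); m=np.all((P>[490,70,120])&(P<[600,130,400]),-1)&False
    a=np.all((P>[500,90,148])&(P<[620,180,157]),-1); print(n,a.sum())
    w=np.all((P>[515,100,175])&(P<[590,170,230]),-1); print('tin part',w.sum(),P[w].min(0) if w.any() else 0)
```

```text
[551.337 134.568 263.392] 55.18247149709872 [ 0.16   0.029 -3.089]
(array([ 0.32 ,  0.066, -1.891]), array([0., 0., 0.]))
scene 561
tin part 127 [544.754 110.274 199.575]
top 389
tin part 26 [523.031 106.787 205.954]
```

jog_arm(
  increments=[1,0.02,0,-0.1,0,0,0,1,0.05,0,-0.25,0,0,0,1,0.08,0,-0.45,0,0,0,1,0.11,0,-0.65,0,0,0,1,0.14,0,-0.85,0,0,0,1,0.16,0,-0.95,0,0,0,1,0.16,0,-0.95,0,0,0],
)

```text
time_s: 6.25
ee_pos: [564.7, -59.2, 261.6]
tcp_rot: [[0.995, -0.001, 0.095], [-0.095, 0.0, 0.995], [-0.001, -1.0, 0.0]]
contact_force: [0.2, -0.2, -2.8]
opening: 55.1
```

jog_arm(
  increments=[1,0.02,0,-0.1,0,0,0,1,0.05,0,-0.25,0,0,0,1,0.08,0,-0.45,0,0,0,1,0.11,0,-0.65,0,0,0,1,0.14,0,-0.85,0,0,0,1,0.16,0,-0.92,0,0,0,1,0.16,0,-0.94,0,0,0,1,0.16,0,-0.94,0,0,0],
)

```text
time_s: 7.25
ee_pos: [579.4, -247.0, 262.2]
tcp_rot: [[0.996, -0.0, 0.092], [-0.092, 0.001, 0.996], [-0.0, -1.0, 0.001]]
contact_force: [0.1, 0.0, -2.7]
opening: 55.2
```

Run:
```python
from h import *
s=r.state(); print(s['ee_pos'],s['opening'],s['contact_force']); print(cmd([580,-248,64.7]))
grab('scene','g2.png')
i,d,P=grab('scene'); e=s['ee_pos']
w=np.all((P>[e[0]-40,e[1]-40,100])&(P<[e[0]+45,e[1]+40,300]),-1); T=P[w]
print(np.percentile(T[:,2],[0,1,3]), np.median(T,0))
```

```text
[ 579.394 -246.969  262.225] 55.157342341235655 [ 0.092  0.017 -2.682]
(array([ 0.004,  0.988, -0.006]), array([0., 0., 0.]))
[196.893 201.267 203.444] [ 604.435 -233.791  246.759]
```

View pics/g2.png

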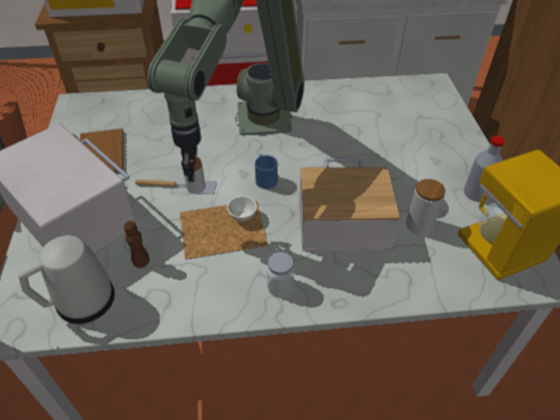

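The picture shows the tin at (195,175), held upright above the mat's free half. Everything else is where it was. Lowering.

jog_arm(
  increments=[1,0,0.1,0,0,0,0,1,0,0.25,0,0,0,0,1,0,0.4,0,0,0,0,1,0,0.55,0,0,0,0,1,0,0.7,0,0,0,0,1,0,0.82,0,0,0,0,1,0,0.9,0,0,0,0,1,0,0.94,0,0,0,0,1,0,0.96,0,0,0,0,1,0,0.96,0,0,0,0],
)

```text
time_s: 8.6
ee_pos: [579.7, -248.0, 70.8]
tcp_rot: [[0.996, 0.001, 0.093], [-0.093, -0.0, 0.996], [0.001, -1.0, -0.0]]
contact_force: [-0.2, 0.1, -2.0]
opening: 55.2
```

jog_arm(
  increments=[1,0,0.005,0,0,0,0,1,0,0.01,0,0,0,0,1,0,0.015,0,0,0,0,1,0,0.02,0,0,0,0,1,0,0.02,0,0,0,0],
)

```text
time_s: 9.22
ee_pos: [579.3, -247.9, 66.2]
tcp_rot: [[0.996, -0.0, 0.093], [-0.093, 0.0, 0.996], [-0.0, -1.0, -0.0]]
contact_force: [-0.3, -0.4, -3.4]
opening: 55.1
```

jog_arm(
  increments=[1,0,0.003,0,0,0,0,1,0,0.006,0,0,0,0,1,0,0.009,0,0,0,0,1,0,0.009,0,0,0,0],
)

```text
time_s: 9.72
ee_pos: [579.4, -247.9, 64.9]
tcp_rot: [[0.996, 0.0, 0.093], [-0.093, -0.0, 0.996], [0.0, -1.0, -0.0]]
contact_force: [-1.0, 0.5, -0.3]
opening: 55.1
```

Force has risen from −3 to about 0, so the tin is standing on the mat. Releasing.

jog_arm(
  increments=[1,0,0.003,0,0,0,0,0.3,0,0.003,0,0,0,0,0,0,0.003,0,0,0,0,-0.5,0,0.003,0,0,0,0,-1,0,0.003,0,0,0,0,-1,0,0.003,0,0,0,0,-1,0,0.003,0,0,0,0,-1,0,0.003,0,0,0,0],
)

```text
time_s: 10.72
ee_pos: [579.4, -247.9, 63.9]
tcp_rot: [[0.996, 0.0, 0.093], [-0.093, -0.0, 0.996], [0.0, -1.0, -0.0]]
contact_force: [-0.2, -0.1, -0.5]
opening: 85.3
```

jog_arm(
  increments=[-1,0,-0.1,0,0,0,0,-1,0,-0.2,0,0,0,0,-1,0,-0.4,0,0,0,0,-1,0,-0.6,0,0,0,0,-1,0,-0.8,0,0,0,0,-1,0,-1,0,0,0,0,-1,0,-1,0,0,0,0],
)

```text
time_s: 11.6
ee_pos: [580.9, -248.6, 267.9]
tcp_rot: [[0.996, 0.007, 0.093], [-0.093, -0.003, 0.996], [0.008, -1.0, -0.003]]
contact_force: [-0.2, 0.1, -0.1]
opening: 85.2
```

Run:
```python
from h import *
s=r.state(); print(s['time_s'],s['ee_pos'],s['opening'],s['contact_force'])
def tin(n):
    i,d,P=grab(n,'g3.png' if n=='scene' else None)
    w=np.all((P>[530,-300,85])&(P<[640,-200,115]),-1); T=P[w]
    print(n,len(T),np.median(T,0),T.min(0),T.max(0))
    w=np.all((P>[530,-300,20])&(P<[640,-200,85]),-1); T=P[w]; print(T.min(0),T.max(0))
tin('scene'); tin('top')
```

```text
11.6 [ 580.857 -248.555  267.934] 85.2234717136109 [-0.169  0.12  -0.07 ]
scene 236 [ 590.81  -244.521  100.635] [ 558.467 -270.73    85.382] [ 613.268 -217.994  109.692]
[ 579.673 -272.126   20.233] [ 617.41  -216.75    84.957]
top 350 [ 577.24  -244.76   103.934] [ 551.624 -273.896   86.538] [ 604.719 -219.765  109.675]
[ 550.414 -258.221   21.16 ] [ 598.129 -219.211   84.924]
```

View pics/g3.png

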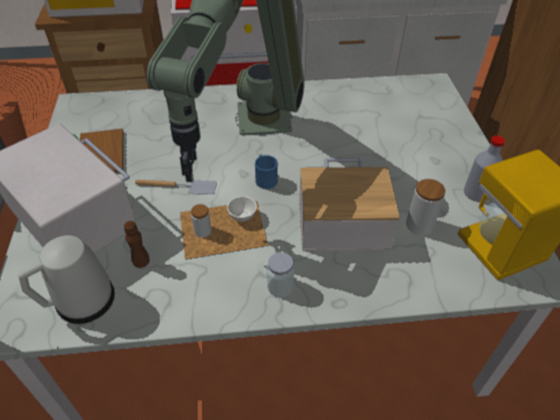

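The tin stands upright at (201,221) on the mat's free half, let go, and the lid is shut. Next I move above the handle with the jaws partly closed.

jog_arm(
  increments=[0,-0.1,0,0.3,0,0,0,0.25,-0.22,0,0.6,0,0,0,0.25,-0.35,0,0.9,0,0,0,0.25,-0.37,0,0.95,0,0,0,0.25,-0.37,0,0.95,0,0,0],
  force=40,
)

```text
time_s: 12.32
ee_pos: [522.9, -51.3, 263.0]
tcp_rot: [[0.996, -0.002, 0.091], [-0.091, -0.0, 0.996], [-0.002, -1.0, -0.001]]
contact_force: [0.4, 0.2, -0.7]
opening: 31.8
```

jog_arm(
  increments=[0.25,-0.1,0,0.3,0,0,0,0.25,-0.22,0,0.6,0,0,0,0.25,-0.35,0,0.9,0,0,0,0.25,-0.37,0,0.95,0,0,0,0.25,-0.37,0,0.95,0,0,0],
)

```text
time_s: 12.95
ee_pos: [467.9, 143.7, 263.4]
tcp_rot: [[0.996, -0.0, 0.092], [-0.092, -0.001, 0.996], [-0.0, -1.0, -0.001]]
contact_force: [-0.6, -0.4, 0.9]
opening: 31.8
```

Run:
```python
from h import *
s=r.state(); print(s['time_s'],s['ee_pos'],s['opening'],s['contact_force'])
z=np.load('a.npz'); P=z['tp']
# lid plane edges & bar refine
m=np.all((P>[425,100,135])&(P<[462,330,165]),-1); vv,uu=np.where(m); B=P[m]
print(len(B)); 
ax=np.array([0.9957,-0.0925]); ay=np.array([0.0925,0.9957])
B=B[np.abs((B[:,:2]-[443,220])@ax)<9]
print('bar: along y range',np.percentile((B[:,:2])@ay,[1,99]),'x',np.percentile(B[:,:2]@ax,[2,50,98]))
line=cv2.fitLine(B[:,:2].astype(np.float32),cv2.DIST_HUBER,0,.01,.01).ravel(); print(line)
L=np.all((P>[455,40,149])&(P<[730,370,156]),-1); n,lab,st,c=cv2.connectedComponentsWithStats(L.astype(np.uint8)); L=P[lab==1+np.argmax(st[1:,4])]
print('lid x',np.percentile(L[:,:2]@ax,[.5,99.5]),'y',np.percentile(L[:,:2]@ay,[.5,99.5]))
c,s_=np.cos(np.radians(-5.3)),np.sin(np.radians(-5.3))
Rt=np.array([[c,-s_,0],[s_,c,0],[0,0,1]])@np.array([[1,0,0],[0,0,1],[0,-1,0]])
print(cmd([444.5,221,240],Rt))
```

```text
12.95 [467.945 143.695 263.413] 31.826975907335097 [-0.561 -0.446  0.863]
292
bar: along y range [202.269 319.649] x [414.232 420.052 427.988]
[  0.094   0.996 442.364 220.75 ]
lid x [446.598 678.187] y [123.327 400.462]
(array([-0.152,  0.117,  0.374]), array([ 0.002,  0.001, -0.   ]))
```

jog_arm(
  increments=[0.25,-0.08,0,0.2,0,0,0,0.25,-0.155,0,0.374,0,0,0,0.25,-0.155,0.1,0.374,0,0,0,0.25,-0.155,0.25,0.374,0,0,0,0.25,-0.155,0.35,0.374,0,0,0,0.25,-0.155,0.4,0.374,0,0,0,0.25,-0.155,0.4,0.374,0,0,0],
)

```text
time_s: 13.82
ee_pos: [444.0, 220.3, 183.4]
tcp_rot: [[0.996, -0.001, 0.094], [-0.094, -0.001, 0.996], [-0.001, -1.0, -0.001]]
contact_force: [-0.2, 0.4, 0.6]
opening: 31.9
```

jog_arm(
  increments=[0.25,0,0.03,0,0,0,0,0.25,0,0.07,0,0,0,0,0.25,0,0.11,0,0,0,0,0.25,0,0.11,0,0,0,0],
)

```text
time_s: 14.32
ee_pos: [442.8, 221.4, 161.1]
tcp_rot: [[0.996, -0.001, 0.092], [-0.092, -0.001, 0.996], [-0.001, -1.0, -0.001]]
contact_force: [0.5, 0.1, 0.2]
opening: 32.2
```

Run:
```python
from h import *
s=r.state(); print(s['time_s'],s['ee_pos'],s['opening'],s['contact_force']); print(cmd([444,221,138]))
i,d,p=grab('top'); cv2.imwrite('pics/g4.png',cv2.resize(i[200:320,130:290,::-1],None,fx=4,fy=4,interpolation=cv2.INTER_CUBIC))
```

```text
14.325 [442.757 221.379 161.147] 32.249885695307995 [0.5   0.056 0.223]
(array([ 0.007,  0.116, -0.001]), array([0., 0., 0.]))
```

View pics/g4.png

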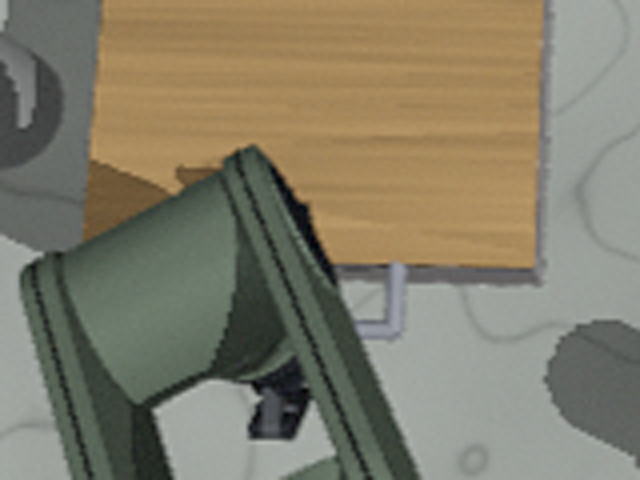

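The top view is hidden by the arm; only the handle's right end shows, at (385,300). No contact force is reported, so I descend the rest and close.

jog_arm(
  increments=[0.25,0,0.03,0,0,0,0,0.25,0,0.06,0,0,0,0,0.25,0,0.06,0,0,0,0],
)

```text
time_s: 14.75
ee_pos: [442.9, 221.3, 149.3]
tcp_rot: [[0.996, -0.001, 0.093], [-0.093, -0.001, 0.996], [-0.001, -1.0, -0.001]]
contact_force: [1.0, 0.3, 0.2]
opening: 32.2
```

jog_arm(
  increments=[0.25,0,0.03,0,0,0,0,0.25,0,0.055,0,0,0,0,0.25,0,0.055,0,0,0,0],
)

```text
time_s: 15.12
ee_pos: [443.0, 221.4, 138.4]
tcp_rot: [[0.996, -0.001, 0.093], [-0.093, -0.001, 0.996], [-0.001, -1.0, -0.001]]
contact_force: [0.5, -0.2, 0.8]
opening: 32.1
```

jog_arm(
  increments=[0.5,0,0,0,0,0,0,1,0,0,0,0,0,0,1,0,0,0,0,0,0,1,0,0,0,0,0,0,1,0,0,0,0,0,0,1,0,0,0,0,0,0],
  force=40,
)

```text
time_s: 15.88
ee_pos: [443.1, 221.6, 139.1]
tcp_rot: [[0.996, -0.0, 0.093], [-0.093, 0.0, 0.996], [-0.0, -1.0, 0.0]]
contact_force: [-3.2, 0.0, 4.0]
opening: 10.5
```

Bar gripped (opening 10.5 mm). Lifting along the hinge arc, with a force check at 15°.

jog_arm(
  increments=[1,0.003,-0.057,0,0,0,0,1,0.008,-0.113,0,0,0,0,1,0.015,-0.169,0,0,0,0,1,0.025,-0.225,0,0,0,0,1,0.037,-0.281,0,0,0,0,1,0.052,-0.335,0,0,0,0,1,0.052,-0.335,0,0,0,0],
)

```text
time_s: 16.75
ee_pos: [453.3, 220.6, 207.0]
tcp_rot: [[0.996, -0.001, 0.093], [-0.093, 0.0, 0.996], [-0.001, -1.0, 0.0]]
contact_force: [-5.3, 3.2, -0.6]
opening: 10.8
```

jog_arm(
  increments=[1,0.018,-0.054,0,0,0,0,1,0.037,-0.107,0,0,0,0,1,0.059,-0.16,0,0,0,0,1,0.082,-0.211,0,0,0,0,1,0.109,-0.262,0,0,0,0,1,0.137,-0.311,0,0,0,0,1,0.137,-0.311,0,0,0,0],
)

```text
time_s: 17.62
ee_pos: [479.9, 218.2, 269.7]
tcp_rot: [[0.996, -0.002, 0.093], [-0.093, 0.001, 0.996], [-0.002, -1.0, 0.001]]
contact_force: [-7.4, 3.3, 1.1]
opening: 10.1
```

Run:
```python
from h import *
s=r.state(); print(s['time_s'],s['ee_pos'],s['opening'],s['contact_force'],s['torque'])
c,s_=np.cos(np.radians(-5.3)),np.sin(np.radians(-5.3))
Rt=np.array([[c,-s_,0],[s_,c,0],[0,0,1]])@np.array([[1,0,0],[0,0,1],[0,-1,0]])
b=np.array([443.1,221.6,139.1])
for t in (30,45):
    a=np.radians(t); dx=260*(1-np.cos(a))+6*np.sin(a); dz=260*np.sin(a)+6*(np.cos(a)-1)
    g=b+np.array([c*dx,s_*dx,dz]); print(t,g,cmd(g,Rt))
i,d,P=grab('scene','g5.png')
ax=np.array([c,s_]);ay=np.array([-s_,c])
X=P[...,:2]@ax; Y=P[...,:2]@ay
m=(X>500)&(X<675)&(Y>130)&(Y<395)&(P[...,2]>165)&(P[...,2]<330)
q=np.polyfit(X[m],P[...,2][m],1); res=P[...,2][m]-np.polyval(q,X[m]); k=abs(res)<10
q=np.polyfit(X[m][k],P[...,2][m][k],1); print(m.sum(),k.sum(),'lid deg',np.degrees(np.arctan(-q[0])))
```

```text
17.625 [479.922 218.187 269.667] 10.080723355976467 [-7.373  3.26   1.145] [0.505 1.41  0.006]
30 [480.772 218.105 268.296] (array([ 0.004,  0.007, -0.   ]), array([-0.001, -0.001, -0.003]))
45 [523.151 214.174 321.19 ] (array([ 0.217, -0.258,  0.   ]), array([-0.001, -0.001, -0.003]))
5324 5261 lid deg 29.307612726425987
```

View pics/g5.png

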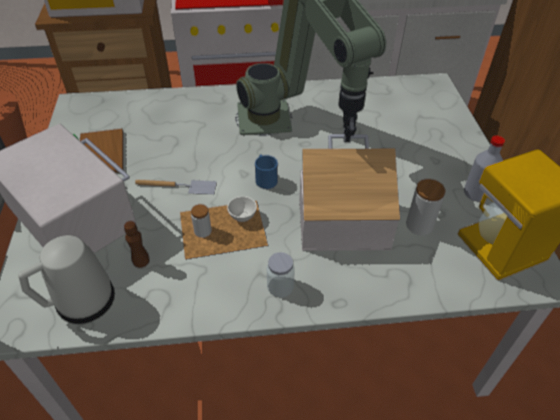

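The lid is rising with the gripper (about 29–30° measured), and the tin and the other things are undisturbed. On to 45°.

jog_arm(
  increments=[1,0.03,-0.048,0,0,0,0,1,0.062,-0.094,0,0,0,0,1,0.096,-0.139,0,0,0,0,1,0.133,-0.183,0,0,0,0,1,0.172,-0.223,0,0,0,0,1,0.211,-0.262,0,0,0,0,1,0.211,-0.262,0,0,0,0,1,0.211,-0.262,0,0,0,0,1,0.211,-0.262,0,0,0,0],
)

```text
time_s: 18.8
ee_pos: [520.7, 214.5, 322.9]
tcp_rot: [[0.996, -0.003, 0.092], [-0.092, 0.002, 0.996], [-0.003, -1.0, 0.001]]
contact_force: [-9.7, 3.0, 7.0]
opening: 10.6
```

Run:
```python
from h import *
s=r.state(); print(s['time_s'],s['ee_pos'],s['opening'],s['contact_force'],s['torque'],s['joint_vel'])
c,s_=np.cos(np.radians(-5.3)),np.sin(np.radians(-5.3))
ax=np.array([c,s_]);ay=np.array([-s_,c])
for n in('scene','top'):
    i,d,P=grab(n,'g6.png' if n=='scene' else None)
    X=P[...,:2]@ax; Y=P[...,:2]@ay
    m=(X>530)&(X<675)&(Y>130)&(Y<395)&(P[...,2]>165)&(P[...,2]<330)
    q=np.polyfit(X[m],P[...,2][m],1)
    for _ in range(3):
        k=abs(P[...,2][m]-np.polyval(q,X[m]))<8; q=np.polyfit(X[m][k],P[...,2][m][k],1)
    print(n,m.sum(),k.sum(),'lid deg',np.degrees(np.arctan(-q[0])))
    w=np.all((P>[530,-300,85])&(P<[640,-200,115]),-1); print('tin',np.median(P[w],0))
dz=s['ee_pos'][2]-139.1; from scipy.optimize import brentq
print('from height',np.degrees(brentq(lambda a:260*np.sin(a)+6*(np.cos(a)-1)-dz,0,1.5)))
```

```text
18.8 [520.668 214.47  322.86 ] 10.611454308500228 [-9.69   3.046  6.972] [0.421 2.013 0.015] [-0.001 -0.002 -0.    -0.001 -0.    -0.001]
scene 6061 5644 lid deg 43.98470490197396
tin [ 590.287 -244.188  100.804]
top 2878 2878 lid deg 44.19790233444907
tin [ 576.581 -244.815  104.18 ]
from height 45.53534735024359
```

View pics/g6.png

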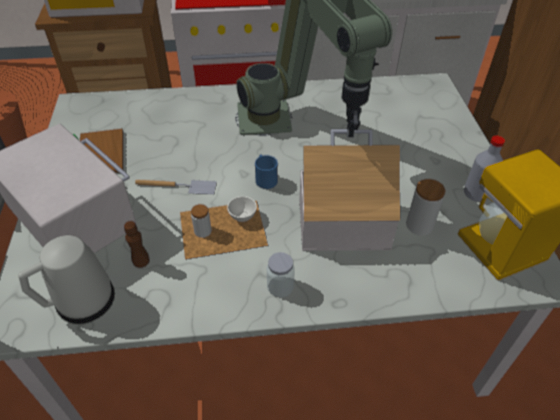

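Three estimates put the lid at 44.0°, 44.2° and 45.5°. The arm is at rest, the tin stands upright at (201,221) and nothing else has moved. Handing in.

```bash
python3 -c "
from station import r
print(r.close_job()); s=r.state(); print(s['time_s'],s['ee_pos'],s['opening'],s['contact_force'])"
```

```text
the job is handed in; nothing more can be done
None
the job is handed in; nothing more can be done
```

The tin is on the free half of the cork mat, upright and let go, and the gripper is holding the bread bin's lid open at about 45°. I handed the job in at about 18.9 s, but no verdict is reported.

- **Tin:** it went down gently; the wrist reading went from about −3 N to about 0 as the mat took its weight. In the last frames it was upright, and its position had changed by less than 1 mm since release. The scene camera puts it roughly 10 mm further from the robot than the top camera does. Both readings are well inside the mat's edges.
- **Lid:** the angle was 44.0° from the scene camera, 44.2° from the top camera and 45.5° from the gripper's height. The readings differ by about 1.5°, but all are inside the 40–50° band. The arm was at rest, with the handle bar firmly between the fingers (10.6 mm opening) and about 12 N at the wrist.
- **Other things:** in the last picture none of them looked moved. I judged this by eye and did not measure their positions again.

No check failed. The one picture meant to confirm the jaws were around the handle was blocked by the arm. I relied on the absence of contact force there and on the finger opening after closing.

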